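# Lock the carver's turntable with its slide bar

## Robot

A 6-joint arm with a two-finger parallel gripper is mounted at the origin on the work surface. World frame = base frame: x ahead of the robot, y to its left, z up, the work surface at z = 0. Lengths are in m, angles in degrees, forces in N, time in s.
With the tool pointing down it reaches from about 0.425 to 0.925 m from the base axis. Payload 12.5 kg.
Tool frame: the origin (TCP) lies on the centre line of the jaws, within the pads' length; the fingertips stand 22 mm ahead of it and the grasp point (between the pads) lies 3 mm ahead of it; z points along the fingers, y is the line along which they close (so a half turn about z gives the same grasp; the last joint's range is limited). The gripper opens to 85 mm and grips with 20 to 120 N. Pads are 22 mm wide; open, the fingers measure 114 mm over their backs; the gripper's body (76 mm by 85 mm) begins 54 mm behind the grasp point. The pads swing forward as they close: fully open they stand 13 mm farther back than shut.
Start: joints at [70.955, 28.126, 89.318, -0, 62.55, -6.05], TCP at [0.141, 0.609, 0.253] pointing down, gripper open.
Joint ranges: [-177.58, 177.58], [-47.91, 125.51], [2.72, 160], [-65.01, 245.01], [3.68, 167.84], [-153.87, 153.87]. Speed limits (degrees/s): [127.2, 127.2, 159.86, 180, 180, 180].

## Interface

Orientations are given as a 3x3 rotation matrix whose columns are the frame's x, y, z axes.
In Python, from rig import manip gives the robot as it stands.
- The arm moves only by the shell command python3 -m creep 'ROWS' [FORCE]. ROWS is JSON, a list that holds one entry, the list of rows, each a list of 5 numbers: the opening in per cent of the stroke, from 0 (shut) to 100 (fully open), then the shift along the tool's x, y, z in m, then the turn about the tool's z in rad. In form: [[[claw, x, y, z, twist], ...]]. A call has exactly 5 rows; each row is the pose to reach, as a shift and turn from the pose commanded when the call began, along the tool's axes at that moment; what a row does not reach only later rows make up. A row lasts 1/10 s, in which the tool goes at most 50 mm and 8.59 degrees, less where a joint would pass 70% of its speed; a pose out of reach is approached as far as the arm can. A call with a gripper value outside its range is refused whole. The fingers move at their own pace and stop on an object; FORCE is the grip in N (left out, the last holds). Time passes only in rows, so rows that repeat a pose let the fingers close, or fill a call up. It gives the time, the measured TCP pose, the force, the opening and the grip force at its end, in the units of the state.
- manip.sense(): the state, without advancing time (a new reading comes with each control period).
- manip.camera(name): name is "scene" or "top" or "wrist"; returns the picture (420x560x3 uint8, red, green, blue); there is no depth.
- manip.get_calibration(name): a dict with "fovy" (degrees; the focal length in pixels is half the picture's height over the tangent of half this angle, whatever the lens; pixels are square), "cx", "cy" (the principal point, pixels), "extrinsics" (4x4, takes a point from world to camera coordinates). Camera axes: x right, y up, looking along -z (the intrinsics and any distortion apply to the point x, -y, -z); pixel columns grow to the right and rows downward; lengths in m; the calibration is good to about 2 mm. A picture is of the moment at which its call begins: read the wrist's pose just before it. get_calibration takes no time and is no camera call; for the wrist camera it gives the pose at the moment of the call.
- manip.job_done(): hands the job in; it is judged then, once.
The state is a dict: "t": time; "joint_pos": joint angles; "joint_vel": joint speeds; "effort": joint torques, N m; "eef_pos": TCP position; "orientation": TCP orientation; "force": force on the tool from outside, world axes, zero at the start; "ft_torque": the same for the moment, N m; "gripper_width": opening from 0.0 (shut) to 1.0 (fully open); "finger_force": force on a finger pad.
Only numpy, scipy, OpenCV 4.12 (cv2) and the standard library are available. Lean on these libraries where they do the work, as an engineer would, in place of code of your own. Each camera call takes 0.05 s, during which the arm holds its last target. There are 200 camera calls.

## Task

Lock the carving turntable: push its wooden peg round until the slot across the disc lines up with the steel bar lying in the guide, then push the bar by its upright tab through the slot until its nose is fully home against the end of the keeper on the other side. Nothing needs gripping, fingertip pushes are enough: do not lift the bar out of its guide, and leave the tape roll, the bottle and the wooden spoon where they are.

Things in the scene. Friction and masses are not known exactly. Their poses are not given: they have to be found in the camera images.
- fixture: Fixed base of the turntable: plywood 140 x 360 x 12 mm, x -70 to 70, y -255 to 105 mm. Origin on the table under the disc's axis; z up; y is the direction in which the bar is pushed (robot's left, give or take 30 degrees). Along y on it: the guide, the disc, the keeper.
- disc (a joint): Disc angle, rad, growing anticlockwise from above. 0: slot along the base's y, peg on the base's -x side. pi/2: slot across, peg on the -y side (towards the bar). pi: slot along y, peg on the +x side. Lined up is 0 or pi, either will do. Starts within 0.5 to 2.64; stops at -0.3 and 3.44; stays where left; turning needs about 0.1 N m (3 N at the peg).
- disc_mid (a point): Centre of the disc's upper face, 38 mm above the table. Aluminium disc, diameter 110 mm, with one straight slot right across through its centre, open above, 18 mm wide, 17.5 mm deep, its mouths chamfered 4 mm. This frame turns with the disc: y along the slot, z up, the peg on its -x side.
- peg_top (a point): Centre of the top of the upright round wooden peg on the disc: diameter 14 mm, from 38 to 74 mm above the table, 38 mm from the disc's axis. Pushing it sideways turns the disc.
- guide_mouth (a point): Middle of the channel floor at the disc end of the guide (base y = -58 mm), 22 mm above the table. Dark steel guide from here back to y = -245 mm: channel 16 mm wide, walls 36 mm above the table, 28 mm over the walls; a strap over its last 8 mm, top 40 mm above the table.
- keeper_stop (a point): Foot of the keeper's end wall, which stops the bar's nose (base y = 84 mm), 20.5 mm above the table. The keeper is a dark steel pocket beyond the disc, y = 62 to 97 mm, 20 mm wide inside, walls 36 mm above the table.
- bar: Loose steel bar lying in the guide, 165 x 13 x 12 mm, about 0.28 kg, slides at under 5 N. Origin at mid length on its underside, 22 mm above the table; y points to its round nose (nose end y = 82.5 mm, tail y = -82.5 mm). The nose starts 68 to 80 mm short of the disc's axis. Fully home the origin is 1.5 mm past the axis.
- tab (a point): Middle of the rear face of the upright steel tab on the bar's tail: plate 34 mm wide across the bar, 8 mm thick, from 38 to 68 mm above the table, this point 53 mm above it. Pushed towards the bar's +y. It travels about 152 to 164 mm.
- tape: Bystander: grey roll of tape lying flat, diameter 96 mm, 48 mm high; origin at the centre of its underside.
- bottle: Bystander: clear drinks bottle with green cap, diameter 64 mm, 190 mm high; origin at the centre of its underside.
- spoon: Bystander: pale wooden spoon blank lying flat, about 170 mm long along its y, up to 48 mm wide, 14 mm thick; origin on its underside near the middle.
Mind the look-alikes: they are no part of the job. There is more than one size of the bar; the one meant has the size given above.

How it is judged (in metres and radians):
On the way, in this order (a step that is already met when the one before it is completed fails the run):
1. the slot is lined up with the bar (angle between the y axis of disc_mid and the y axis of fixture, either way round below 0.12 rad), for 0.1 s.
2. the bar is pushed through the slot, home in the keeper (y of bar in the frame of fixture above -0.0045 m), for 0.1 s.
At the end, for the whole second after the job is handed in: The bar lies in guide, slot and keeper with its nose within 6 mm of the keeper's end wall, at rest, straight along the base's y (within 6 mm and 0.08 rad) and not raised; the slot is in line with it within 0.12 rad; the bottle stands upright (y of bar in the frame of fixture above -0.0045 m and x of bar in the frame of fixture between -0.006 and 0.006 m and z of bar in the frame of fixture below 0.027 m and angle between the y axis of bar and the y axis of fixture, either way round below 0.08 rad and angle between the y axis of disc_mid and the y axis of fixture, either way round below 0.12 rad and linear speed of bar below 0.01 m/s and angle between bottle's own z axis and vertical below 0.1 rad); the robot touches nothing.
It fails at once if the bar is lifted out of its guide (raised more than 12 mm) (z of bar in the frame of fixture above 0.034 m).
It fails at once if the tape roll, the bottle or the spoon is moved more than 30 mm (distance of any of tape, bottle, spoon from where it was at the start of the episode above 0.03 m).
It also fails if it takes over 51 s, if anything falls off the work surface, if the arm or the gripper's body presses on something with over 40 N, if the wrist force passes 120 N, or if a joint passes its speed limit or range.

## Working session

There is one attempt and no reset: what is moved stays moved. The work goes in short steps, Python scripts to look and compute and a shell command to move; the robot and the scene stay as the last step left them, time stands still between calls to the robot, and variables do not carry over. Pictures are saved under pics/ and viewed, at most 10 in all, crops included, and the job is handed in when it is done.

```bash
mkdir -p pics; ls; python3 - <<'E'
from rig import manip
import cv2
s=manip.sense();print(s['t'],s['eef_pos'],s['orientation'],s['force'])
for n in("top","scene"):
    print(n,manip.get_calibration(n))
    cv2.imwrite(f"pics/{n}0.png",manip.camera(n)[:,:,::-1])
E
```

```text
pics
0.0 [0.14044555 0.60879707 0.25270853] [[-9.74388129e-01  2.24872407e-01 -4.17172993e-04]
 [ 2.24872735e-01  9.74387540e-01 -1.08429689e-03]
 [ 1.62659716e-04 -1.15033685e-03 -9.99999325e-01]] [-0.2743232   0.00780672 -1.16507407]
top {'fovy': 52.688489881640734, 'cx': 281.0054506332898, 'cy': 222.9627782803965, 'extrinsics': array([[-0.02127224, -0.99974381, -0.00773349,  0.10253286],
       [ 0.99714279, -0.02177643,  0.07233288, -0.55951219],
       [-0.07248276, -0.00617271,  0.99735056, -0.96586038],
       [ 0.        ,  0.        ,  0.        ,  1.        ]])}
scene {'fovy': 48.7169744945228, 'cx': 279.2734891448218, 'cy': 205.5696664511617, 'extrinsics': array([[-7.17906101e-01,  6.96139187e-01, -1.03070416e-03,
         3.39357733e-01],
       [-3.48170204e-01, -3.57773906e-01,  8.66472932e-01,
         1.38526869e-01],
       [ 6.02817004e-01,  6.22405064e-01,  4.99222992e-01,
        -1.43351062e+00],
       [ 0.00000000e+00,  0.00000000e+00,  0.00000000e+00,
         1.00000000e+00]])}
```

View pics/top0.png

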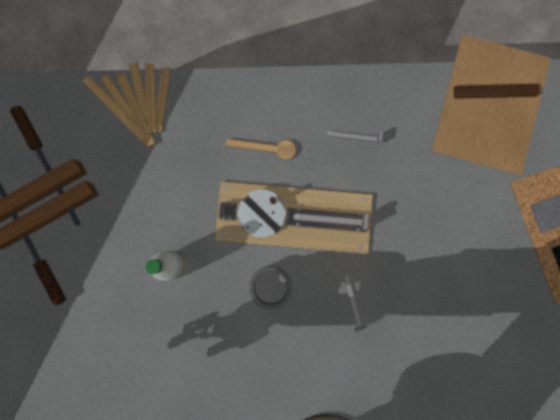

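View pics/scene0.png

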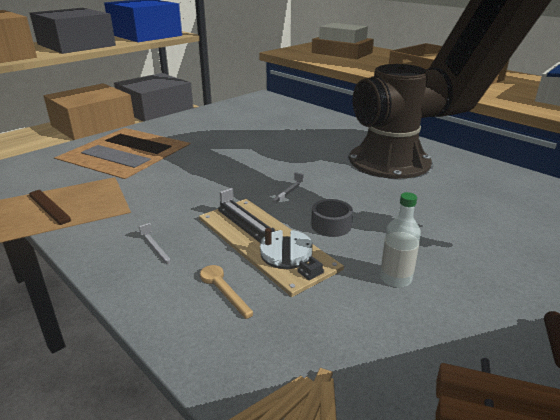

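The top view shows the fixture around (218–372, 182–252), with the disc at about (262,213) and the bar in its guide at (295–365, 218). Two loose look-alike bars lie at (355,135) and (355,300). The bar in the guide, with its tab at about (366,221), is the one meant. I'll enlarge that area to confirm.

```bash
python3 - <<'E'
import cv2
a=cv2.imread("pics/top0.png")[170:265,205:385]
cv2.imwrite("pics/topc.png",cv2.resize(a,None,fx=4.4,fy=4.4,interpolation=cv2.INTER_CUBIC))
E
```

```text
(no output)
```

View pics/topc.png

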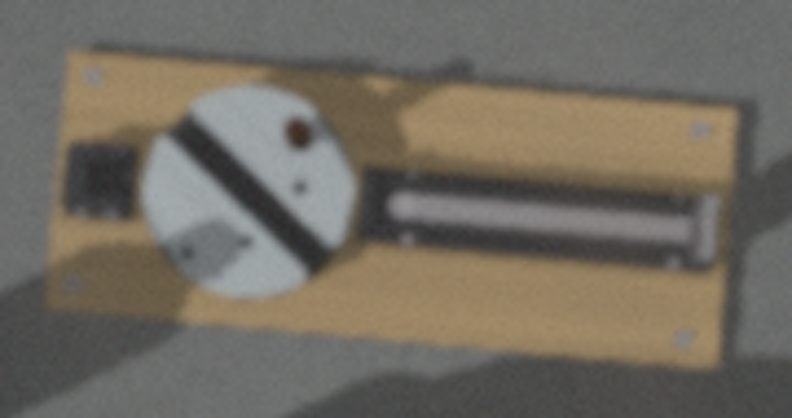

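```bash
cat > h.py <<'E'
import numpy as np
from scipy.optimize import least_squares
from rig import manip
def ray(name,u,v,z,c=None):
    c=c or manip.get_calibration(name); E=c['extrinsics']; f=210/np.tan(np.radians(c['fovy']/2))
    d=E[:3,:3].T@np.array([(u-c['cx'])/f,-(v-c['cy'])/f,-1]); o=-E[:3,:3].T@E[:3,3]
    return o+d*(z-o[2])/d[2]
E
python3 - <<'E'
from h import *
crop=lambda u,v:((u+.5)/4.4-.5+205,(v+.5)/4.4-.5+170)
P=lambda u,v,z:ray("top",*crop(u,v),z)[:2]
W=np.array([P(68,52,.012),P(740,105,.012),P(720,368,.012),P(48,308,.012),P(250,191,.038)])
F=np.array([[70,105],[70,-255],[-70,-255],[-70,105],[0,0]])/1e3
R=lambda t:np.array([[np.cos(t),-np.sin(t)],[np.sin(t),np.cos(t)]])
s=least_squares(lambda p:(F@R(p[2]).T+p[:2]-W).ravel(),[.6,0,0]);p=s.x
print("pose",p,"res",s.fun.reshape(-1,2)*1e3)
inv=lambda w:R(p[2]).T@(w-p[:2])*1e3
print("peg",inv(P(298,132,.074)),"disc",inv(P(250,191,.038)))
print("slot",inv(P(182,125,.038)),inv(P(318,265,.038)))
print("tab top",inv(P(707,197,.068)),inv(P(707,260,.068)),"rear",inv(P(718,230,.068)),"nose",inv(P(388,206,.034)))
print("bottle",ray("top",154,267,.19),"tape",ray("top",271,287,.048),inv(ray("top",271,287,.048)[:2]),inv(ray("top",154,267,.19)[:2]))
s=manip.sense();T=s['orientation']
print("yaw tool x",np.degrees(np.arctan2(T[1,0],T[0,0])))
E
```

```text
pose [ 0.5840275   0.13438333 -0.10538347] res [[ 0.80848188 -1.12880545]
 [-0.28129009  0.50179255]
 [ 0.57907684 -0.52764809]
 [-1.0060388   1.4424112 ]
 [-0.10022983 -0.28775022]]
peg [ 28.4310703  -23.36395323] disc [0.06940576 0.29669689]
slot [31.57830043 38.70080094] [-35.40299561 -38.24104669]
tab top [  13.46720469 -231.0909255 ] [ -18.21369977 -233.30439248] rear [  -2.68635821 -237.75222303] nose [ -1.3987207  -71.95583812]
bottle [0.47002418 0.33448231 0.19      ] tape [0.4164647  0.11571969 0.048     ] [-164.67000251  -36.18578513] [-134.41897895  186.99705142]
yaw tool x 167.00525335861215
```

```bash
cat >> h.py <<'E'
p=np.array([.5840,.1344,-.1054])
c,s_=np.cos(p[2]),np.sin(p[2]); RF=np.array([[c,-s_],[s_,c]])
def go(fx,fy,z):
    s=manip.sense();T=s['orientation'];e=s['eef_pos']
    w=np.append(RF@[fx,fy]+p[:2],z)
    yaw=np.arctan2(T[1,0],T[0,0]); tw=yaw-(np.pi/2+p[2])
    print("t",s['t'],"fixture tcp",RF.T@(e[:2]-p[:2]),e[2],"shift",T.T@(w-e),"twist",tw,"F",s['force'],"T",s['ft_torque'])
def top_crop(fn):
    import cv2
    a=manip.camera("top")[170:265,205:385,::-1]
    cv2.imwrite(fn,cv2.resize(a,None,fx=4.4,fy=4.4,interpolation=cv2.INTER_CUBIC))
E
python3 -c "
from h import *
go(.033,-.065,.25)"
```

```text
t 0.1 fixture tcp [-0.49099288  0.42514338] 0.2528003676514456 shift [-0.5794944  -0.42307598  0.00314073] twist 1.4493952124402036 F [ 0.09023884  0.80362847 -0.16102743] T [-0.00912754 -0.0093158  -0.00893459]
```

```bash
python3 -m creep '[[[0,-0.04,-0.029,-0.005,0.14],[0,-0.08,-0.058,-0.01,0.28],[0,-0.12,-0.087,-0.015,0.42],[0,-0.16,-0.116,-0.015,0.56],[0,-0.2,-0.145,-0.015,0.70]]]' 20; python3 -c "
from h import *
go(.033,-.065,.25)"
```

```text
t: 0.6
eef_pos: [0.3036, 0.4211, 0.2683]
orientation: [[-0.596, 0.803, 0.0], [0.803, 0.596, 0.0], [0.0, 0.0, -1.0]]
force: [0.8, 1.4, -0.6]
gripper_width: 0.144
finger_force: 0.0
t 0.6 fixture tcp [-0.30896886  0.2556281 ] 0.26834691656064774 shift [-0.46749998  0.0344837   0.01833939] twist 0.743960992202791 F [ 0.80455312  1.39394227 -0.64138303] T [ 0.07158689 -0.00819123  0.00627788]
```

```bash
python3 -m creep '[[[0,-0.047,0.0035,0,0.145],[0,-0.094,0.007,0,0.29],[0,-0.141,0.0105,0,0.435],[0,-0.188,0.014,0,0.58],[0,-0.235,0.0175,0,0.72]]]'; python3 -c "
from h import *
go(.033,-.065,.25)"
```

```text
t: 1.1
eef_pos: [0.4588, 0.2436, 0.2682]
orientation: [[0.082, 0.997, -0.0], [0.997, -0.082, 0.0], [0.0, -0.0, -1.0]]
force: [1.4, 0.9, -0.7]
gripper_width: -0.0
finger_force: 0.0
t 1.1 fixture tcp [-0.13599124  0.09544713] 0.2682232840498749 shift [-0.16436016  0.1651918   0.01818838] twist 0.02341494856136106 F [ 1.41930623  0.89440979 -0.73957714] T [ 0.03612754  0.03198514 -0.04715786]
```

```bash
python3 -m creep '[[[0,-0.035,0.034,0,0.023],[0,-0.07,0.068,0,0.023],[0,-0.105,0.102,0,0.023],[0,-0.14,0.136,0,0.023],[0,-0.164,0.165,0.008,0.023]]]'; python3 -m creep '[[[0,0,0,0,0],[0,0,0,0.04,0],[0,0,0,0.08,0],[0,0,0,0.11,0],[0,0,0,0.11,0]]]'; python3 -c "
from h import *
go(.033,-.065,.070)
import cv2
cv2.imwrite('pics/w1.png',cv2.resize(manip.camera('wrist')[:,:,::-1],None,fx=1.4,fy=1.4))"
```

```text
t: 1.6
eef_pos: [0.6115, 0.0667, 0.2607]
orientation: [[0.1, 0.995, 0.001], [0.995, -0.1, -0.0], [0.0, 0.001, -1.0]]
force: [-0.3, 1.0, -0.4]
gripper_width: 0.001
finger_force: 0.0
t: 2.1
eef_pos: [0.6079, 0.0696, 0.1466]
orientation: [[0.099, 0.995, -0.007], [0.995, -0.099, 0.0], [-0.001, -0.007, -1.0]]
force: [1.0, 0.0, 0.6]
gripper_width: 0.0
finger_force: 0.0
t 2.1 fixture tcp [ 0.03061731 -0.06191135] 0.146589600134053 shift [-0.0030567   0.00291327  0.07657254] twist 0.006629470825126882 F [1.03440189 0.02382425 0.5638433 ] T [0.03059273 0.01314697 0.00496039]
```

View pics/w1.png

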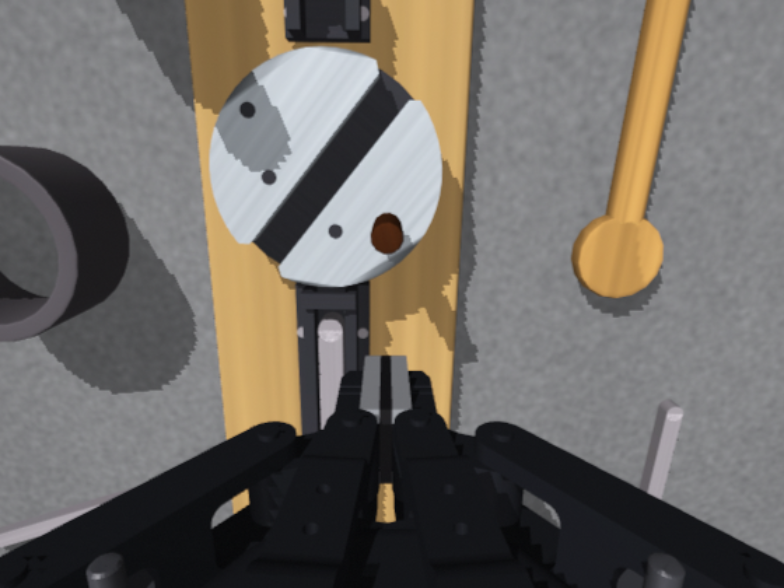

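Wrist view: the disc is at (325,165), the peg at (387,232), and the shut fingertips at (385,385) are straight behind the peg. The slot runs up to the right, which agrees with the top-view fit. Next I'll descend and push.

```bash
python3 -m creep '[[[0,0,0,0.04,0.006],[0,0,0,0.07,0.006],[0,0,0,0.078,0.006],[0,0,0,0.078,0.006],[0,0,0,0.078,0.006]]]'; python3 -c "
from h import *
go(.033,-.041,.068)"
```

```text
t: 2.65
eef_pos: [0.6109, 0.0694, 0.0744]
orientation: [[0.105, 0.995, 0.003], [0.995, -0.105, 0.0], [0.0, 0.003, -1.0]]
force: [0.9, -0.5, -0.1]
gripper_width: -0.001
finger_force: 0.0
t 2.65 fixture tcp [ 0.03360243 -0.06178976] 0.07435797055278229 shift [ 0.02078773 -0.00060646  0.00636422] twist 0.0006171870128317547 F [ 0.88765222 -0.49524047 -0.05706917] T [ 0.02587966 -0.02966504  0.01129706]
```

```bash
python3 -m creep '[[[0,0.006,0,0,0],[0,0.012,0,0,0],[0,0.017,0,0,0],[0,0.022,0.001,0,0],[0,0.027,0.002,0,0]]]'; python3 -c "
from h import *
go(.036,-.018,.068)"
```

```text
t: 3.15
eef_pos: [0.6167, 0.0951, 0.0729]
orientation: [[0.104, 0.995, 0.004], [0.995, -0.104, -0.002], [-0.001, 0.005, -1.0]]
force: [6.5, -10.7, -3.1]
gripper_width: -0.002
finger_force: 4.5
t 3.15 fixture tcp [ 0.03662247 -0.03563432] 0.07285978225824107 shift [ 0.01764092 -0.0006238   0.00483561] twist 0.0011895091514508849 F [  6.4801699  -10.74924629  -3.12962745] T [-1.60231910e+00 -8.15363760e-01 -1.15193284e-03]
```

```bash
python3 -m creep '[[[0,0.004,-0.001,0,0],[0,0.008,-0.001,0,0],[0,0.012,0,0,0],[0,0.015,0,0,0],[0,0.015,0,0,0]]]'; python3 -c "
from h import *
go(.036,-.018,.068); top_crop('pics/t2.png')"
```

```text
t: 3.65
eef_pos: [0.6169, 0.1111, 0.0726]
orientation: [[0.105, 0.995, 0.001], [0.995, -0.105, -0.0], [0.0, 0.001, -1.0]]
force: [0.0, 0.6, -0.3]
gripper_width: 0.001
finger_force: 0.0
t 3.65 fixture tcp [ 0.03515464 -0.01969844] 0.07257966337622607 shift [0.00169745 0.00084137 0.00458077] twist 0.0006104062630216678 F [ 0.03028043  0.58282686 -0.29408743] T [-0.02581969  0.07884634  0.06070831]
```

View pics/t2.png

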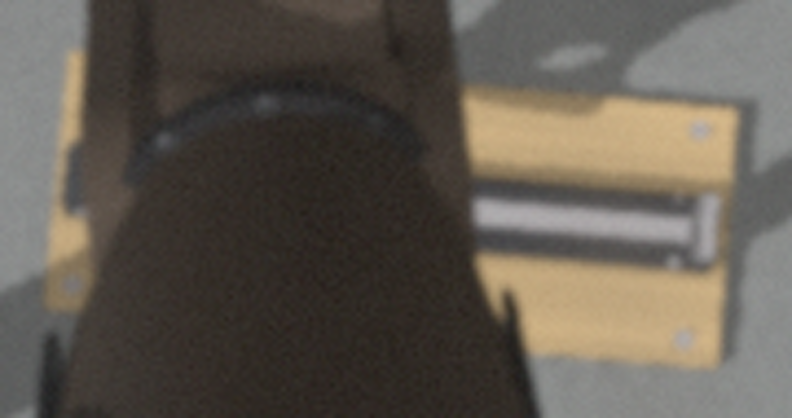

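The arm hides the disc from the top camera. I'll back off, rise and check with the wrist camera.

```bash
python3 -m creep '[[[0,-0.02,0,0,0],[0,-0.042,0,-0.02,0],[0,-0.042,0,-0.06,0],[0,-0.042,0,-0.075,0],[0,-0.042,0,-0.075,0]]]'; python3 -c "
from h import *
import cv2
im=manip.camera('wrist')[:,:,::-1]
cv2.imwrite('pics/w2.png',cv2.resize(im[:300,100:360],None,fx=2,fy=2)); go(-.001,-.285,.147)"
```

```text
t: 4.2
eef_pos: [0.6126, 0.0691, 0.1495]
orientation: [[0.105, 0.994, 0.004], [0.994, -0.105, 0.0], [0.001, 0.004, -1.0]]
force: [-0.1, -0.0, -0.2]
gripper_width: -0.001
finger_force: 0.0
t 4.25 fixture tcp [ 0.03467382 -0.06187288] 0.14786766678351684 shift [-0.22311059 -0.03577976  0.00074903] twist 0.0004706113286383484 F [0.04050202 0.16991692 0.41888867] T [-0.02957682  0.01034594 -0.01912611]
```

View pics/w2.png

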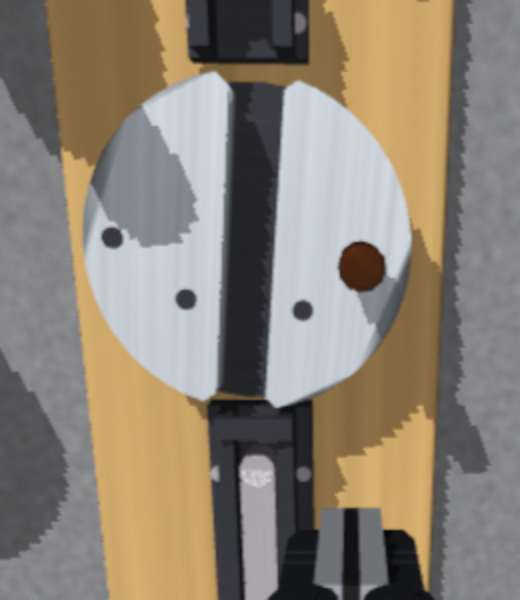

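The slot still leans about 0.08 rad clockwise: its centre line runs from (259,88) to (242,398), while the guide to keeper line runs from (248,50) to (260,410). The peg needs about 3 mm more in +y.

```bash
python3 -m creep '[[[0,0,0.001,0.04,0],[0,0.0,0.001,0.075,0],[0,0.02,0.001,0.077,0],[0,0.034,0.001,0.077,0],[0,0.038,0.001,0.077,0]]]'; python3 -c "
from h import *
go(.036,-.0165,.071)"
```

```text
t: 4.75
eef_pos: [0.6167, 0.1083, 0.0697]
orientation: [[0.103, 0.995, -0.001], [0.995, -0.103, 0.0], [0.0, -0.001, -1.0]]
force: [0.4, -0.7, 0.3]
gripper_width: 0.007
finger_force: 0.0
t 4.75 fixture tcp [ 0.03529536 -0.02250556] 0.0696504198949114 shift [ 0.00600416  0.0007158  -0.00134997] twist 0.0020545819256245768 F [ 0.35970306 -0.69714578  0.30250012] T [-0.02371105 -0.00427144  0.02809174]
```

```bash
python3 -m creep '[[[0,0.003,0,0,0],[0,0.005,0,0,0],[0,0.007,0,0,0],[0,0.0072,0,0,0],[0,0.0072,0,0,0]]]';python3 -m creep '[[[0,-0.02,0,0,0],[0,-0.045,0,-0.02,0],[0,-0.045,0,-0.06,0],[0,-0.045,0,-0.075,0],[0,-0.045,0,-0.075,0]]]'; python3 -c "
from h import *
import cv2
im=manip.camera('wrist')[:,:,::-1]
cv2.imwrite('pics/w3.png',cv2.resize(im[:300,100:360],None,fx=2,fy=2)); go(-.001,-.285,.147)"
```

```text
t: 5.25
eef_pos: [0.618, 0.1135, 0.0707]
orientation: [[0.105, 0.994, 0.001], [0.994, -0.105, 0.0], [0.0, 0.001, -1.0]]
force: [1.6, -3.1, 1.6]
gripper_width: -0.005
finger_force: 1.6
t: 5.75
eef_pos: [0.6136, 0.0691, 0.1477]
orientation: [[0.105, 0.994, 0.004], [0.994, -0.105, 0.0], [0.001, 0.004, -1.0]]
force: [0.4, 1.0, -1.6]
gripper_width: 0.005
finger_force: 0.0
t 5.8 fixture tcp [ 0.03568831 -0.061769  ] 0.1460355511965453 shift [-0.2232225  -0.03673515 -0.00113506] twist 0.00021699714733403042 F [ 0.58065872 -0.20741681 -0.52739571] T [ 0.01245203  0.00846911 -0.02542138]
```

View pics/w3.png

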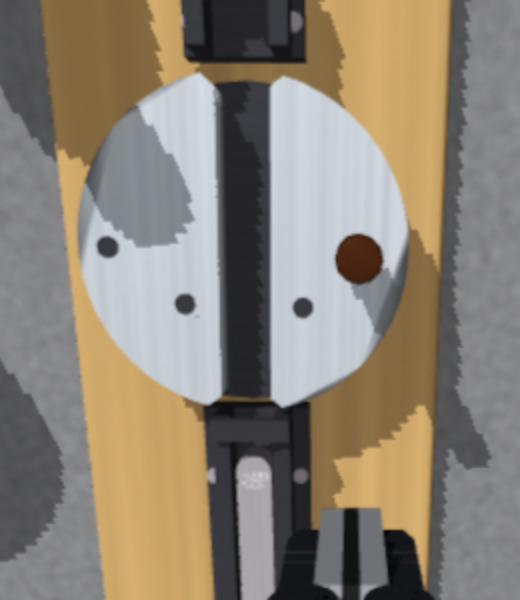

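The slot is now within about 0.03 rad of the guide to keeper axis: its centre line runs from (245,90) to (246,395). Next I'll go behind the tab.

```bash
python3 -m creep '[[[0,-0.045,-0.008,0,0],[0,-0.09,-0.016,0,0],[0,-0.135,-0.024,0,0],[0,-0.18,-0.032,0,0],[0,-0.223,-0.036,0,0]]]'; python3 -m creep '[[[0,0,0,0,0],[0,0,0,0.03,0],[0,0,0,0.06,0],[0,0,0,0.074,0],[0,0,0,0.074,0]]]'; python3 -c "
from h import *
import cv2
cv2.imwrite('pics/w4.png',cv2.resize(manip.camera('wrist')[:,:,::-1],None,fx=1.3,fy=1.3)); go(-.0005,-.249,.070)"
```

```text
t: 6.3
eef_pos: [0.5523, -0.15, 0.1438]
orientation: [[0.105, 0.995, -0.002], [0.995, -0.105, 0.001], [0.001, -0.003, -1.0]]
force: [0.1, -0.4, 0.6]
gripper_width: -0.003
finger_force: 0.0
t: 6.8
eef_pos: [0.5528, -0.1479, 0.069]
orientation: [[0.104, 0.995, -0.004], [0.995, -0.104, 0.002], [0.001, -0.004, -1.0]]
force: [-0.2, 0.7, -0.2]
gripper_width: -0.001
finger_force: 0.0
t 6.85 fixture tcp [-0.00058103 -0.2842655 ] 0.07042930631618594 shift [0.03526505 0.00011402 0.0004578 ] twist 0.0009056308900681209 F [ 0.51136649 -0.84368931  0.91632451] T [-0.01679237 -0.00804888  0.00691861]
```

View pics/w4.png

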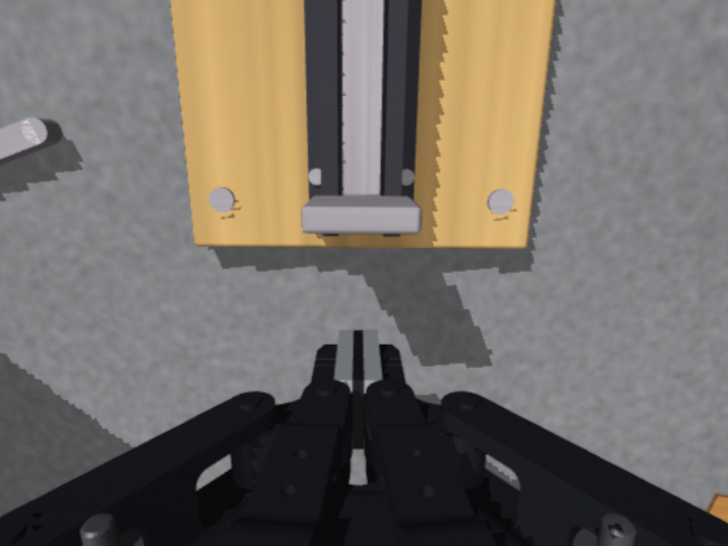

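The shut fingers (358,340) are centred behind the tab (361,217). Now I'll push along the axis.

```bash
python3 -m creep '[[[0,0.012,0,0,0],[0,0.024,0,0,0],[0,0.034,0,0,0],[0,0.042,0,0,0],[0,0.05,0,0,0]]]'; python3 -m creep '[[[0,0.01,0,0,0],[0,0.02,0,0,0],[0,0.03,0,0,0],[0,0.04,0,0,0],[0,0.05,0,0,0]]]';  python3 -c "
from h import *
go(0,-.092,.070)"
```

```text
t: 7.35
eef_pos: [0.5595, -0.0985, 0.072]
orientation: [[0.104, 0.995, 0.002], [0.995, -0.104, -0.001], [-0.001, 0.002, -1.0]]
force: [0.2, -4.0, 3.3]
gripper_width: -0.003
finger_force: 2.0
t: 7.85
eef_pos: [0.5643, -0.0485, 0.0713]
orientation: [[0.105, 0.994, -0.0], [0.994, -0.105, 0.0], [0.0, -0.0, -1.0]]
force: [-0.5, -4.0, 2.8]
gripper_width: 0.002
finger_force: 2.0
t 7.85 fixture tcp [-0.00031297 -0.18398995] 0.07125664901103142 shift [0.09198971 0.00035353 0.00126334] twist 0.0004402301095225436 F [-0.5013682  -4.01218408  2.83733899] T [-0.6170064   0.076211    0.04806106]
```

```bash
python3 -m creep '[[[0,0.01,0,0,0],[0,0.02,0,0,0],[0,0.03,0,0,0],[0,0.04,0,0,0],[0,0.05,0,0,0]]]'; python3 -m creep '[[[0,0.008,0,0,0],[0,0.016,0,0,0],[0,0.023,0,0,0],[0,0.029,0,0,0],[0,0.034,0,0,0]]]';  python3 -c "
from h import *
go(0,-.092,.070)"
```

```text
t: 8.35
eef_pos: [0.5696, 0.0012, 0.0713]
orientation: [[0.105, 0.994, -0.0], [0.994, -0.105, 0.0], [0.0, -0.0, -1.0]]
force: [-0.3, -4.5, 3.1]
gripper_width: -0.0
finger_force: 2.0
t: 8.85
eef_pos: [0.573, 0.0348, 0.0711]
orientation: [[0.105, 0.995, -0.0], [0.995, -0.105, 0.0], [0.0, -0.0, -1.0]]
force: [-0.5, -1.5, -0.3]
gripper_width: 0.001
finger_force: 0.9
t 8.85 fixture tcp [-0.00047927 -0.10024896] 0.07110817906452166 shift [0.00824851 0.0004838  0.00110951] twist 0.0004960364211121782 F [-0.52813528 -1.49085534 -0.33730019] T [-0.30313171  0.00401635  0.00532119]
```

Now small steps until the force shows the end stop.

```bash
python3 -m creep '[[[0,0.002,0,0,0],[0,0.004,0,0,0],[0,0.005,0,0,0],[0,0.006,0,0,0],[0,0.006,0,0,0]]]' | grep -E "eef|^force"; python3 -m creep '[[[0,0.0005,0,0,0],[0,0.001,0,0,0],[0,0.0015,0,0,0],[0,0.002,0,0,0],[0,0.002,0,0,0]]]' | grep -E "eef|^force"; python3 -c "
from h import *
go(0,-.092,.070)"
```

```text
eef_pos: [0.5737, 0.0402, 0.0713]
force: [-0.3, 0.5, 0.0]
eef_pos: [0.5739, 0.0422, 0.0713]
force: [-0.9, -1.8, -1.7]
t 9.85 fixture tcp [-0.00034855 -0.09275681] 0.07127948612679069 shift [0.00075653 0.00034893 0.00127955] twist 0.00045542176767998654 F [-0.85397058 -1.83169812 -1.74877846] T [-0.10856104  0.0438254   0.02686797]
```

```bash
python3 -m creep '[[[0,0.001,0,0,0],[0,0.002,0,0,0],[0,0.003,0,0,0],[0,0.003,0,0,0],[0,0.003,0,0,0]]]' | grep -E "eef|^force"; python3 -m creep '[[[0,0.001,0,0,0],[0,0.002,0,0,0],[0,0.003,0,0,0],[0,0.003,0,0,0],[0,0.003,0,0,0]]]' | grep -E "eef|^force"; python3 -c "
from h import *
go(0,-.092,.070)"
```

```text
eef_pos: [0.5743, 0.0452, 0.0713]
force: [-1.0, -0.8, -0.1]
eef_pos: [0.5745, 0.0458, 0.0715]
force: [-2.4, -21.3, 2.6]
t 10.85 fixture tcp [-9.42130632e-05 -8.90683360e-02] 0.07152684839048523 shift [-2.92823678e-03  9.27525856e-05  1.53350002e-03] twist 0.0004969550668569855 F [ -2.43686071 -21.2978393    2.55842564] T [-3.51962774  0.35570822  0.00675234]
```

A firm stop at 21 N, with the TCP at y = -89 mm. I'll back off, rise and check.

```bash
python3 -m creep '[[[0,-0.015,0,0,0],[0,-0.03,0,0,0],[0,-0.03,0,-0.04,0],[0,-0.03,0,-0.08,0],[0,-0.03,0,-0.08,0]]]' | grep -E "eef|^force"; python3 -c "
from h import *
import cv2
cv2.imwrite('pics/w5.png',cv2.resize(manip.camera('wrist')[:,:,::-1],None,fx=1.4,fy=1.4)); go(0,-.092,.070)"
```

```text
eef_pos: [0.5731, 0.0175, 0.1558]
force: [1.0, -0.6, -1.1]
t 11.4 fixture tcp [ 0.00054685 -0.11732603] 0.15347609556768754 shift [ 0.0252941  -0.00092598  0.08348243] twist 1.2849107328793963e-05 F [-0.22940873  0.54724297 -0.47005644] T [ 0.0200304  -0.0312768  -0.00787459]
```

View pics/w5.png

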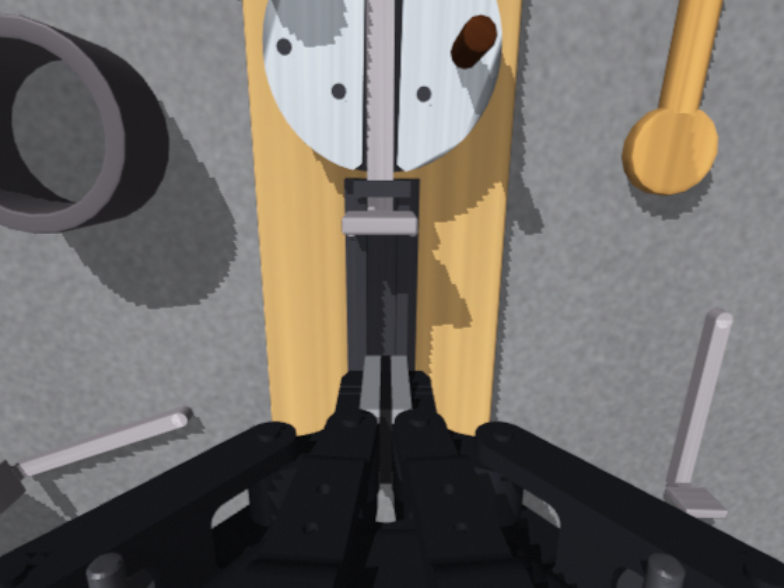

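```bash
python3 - <<'E'
from h import *
f=lambda u,v,z:RF.T@(ray("wrist",u/1.4,v/1.4,z)[:2]-p[:2])*1e3
print("tab rear top",f(380,222,.068),f(380,234,.068),"mouth",f(382,180,.036),"tab front",f(380,211,.068), "tabL/R",f(343,222,.068),f(417,222,.068),"bar top near mouth",f(380,178,.034))
E
python3 -m creep '[[[0,0.03,0,-0.005,0],[0,0.06,0,-0.01,0],[0,0.09,0,-0.01,0],[0,0.09,0,-0.01,0],[0,0.09,0,-0.01,0]]]' | grep -E "eef|^force"; python3 -c "
from h import *
import cv2
cv2.imwrite('pics/w6.png',cv2.resize(manip.camera('wrist')[:300,100:400,::-1],None,fx=2,fy=2)); go(0,-.092,.070)"
```

```text
tab rear top [ -0.45002428 -73.68466145] [ -0.46901077 -78.964112  ] mouth [  0.39019125 -57.15408648] tab front [ -0.43285691 -68.91104226] tabL/R [-16.669427   -73.66755813] [ 15.77949001 -73.70177544] bar top near mouth [ -0.60773461 -56.2716047 ]
eef_pos: [0.5803, 0.1078, 0.1601]
force: [0.2, -0.4, -0.5]
t 11.95 fixture tcp [-0.00071742 -0.02743   ] 0.16031213621110738 shift [-0.06454729  0.00082026  0.0903275 ] twist 0.0006200922917813934 F [ 0.52080587 -0.72228419  0.09799661] T [ 0.0692946  -0.00921294 -0.06753852]
```

View pics/w6.png

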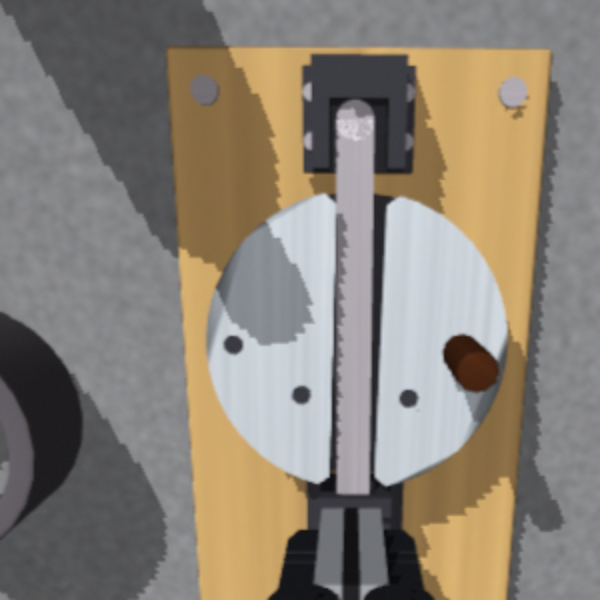

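The nose is up against the keeper's end wall (355,100), the bar lies straight through the slot, and the tab's rear face measures about -79 mm against -81 mm expected. The robot is clear of everything, so I'll hand in.

```bash
python3 -c "
from rig import manip
print(manip.job_done())"
```

```text
the job is handed in; nothing more can be done
None
```

The turntable is locked and the job handed in at about 12 s: the slot is lined up, the bar sits home against the keeper's end wall in the last picture, and the tape roll, bottle and spoon were not touched; the hand-in returned no verdict.

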